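Slide the dice tray's touch strip up to full light

TASK

Turn the dice tray's light up to full on its curved, sprung touch strip: rest the fingertips lightly on the blue mark, slide them along the strip over the three white marks without lifting off or pressing hard, and finish the program with the fingertips still resting on the yellow mark. Grasp nothing, and leave the pink die, the pebble, the steel cup and the knight where they are.

Things in the scene. Friction and masses are not known exactly. Their poses are not given: they have to be found in the camera images.
- tray: Round black dice tray, fixed (cannot move); origin at the centre of its underside, at shelf height, z up. Base disc 280 mm across, 8 mm high; rolling well 188 mm across, purple floor 10 mm high, rim 24 mm high. On its +x side a clamp (to 71 mm high) grips a particleboard upstand 220 mm long, 60 mm high, 156 to 174 mm from the centre. The touch strip runs round the -x side.
- strip_centre (a point): Centre of the touch strip's arc, on the tray's z axis, 34 mm above the shelf: the height of the strip's level top when untouched. Axes as the tray's. The strip is a circular arc of middle radius 115 mm, 30 mm wide (radii 100 to 130 mm), spanning 68 degrees either side of the tray's -x axis.
- strip (a joint): How far the whole touch strip is pressed down: 0 untouched, grows to 0.008 m at its hard stop. It sinks level, all in one piece, on soft springs: about 0.5 N starts it, each further mm takes 0.5 N (about 2.5 N at 4 mm, 4.5 N at the stop), and it springs back when let go.
- mark_blue: Blue mark, dim end of the strip and start of the stroke, on the tray's +y side, 60 degrees round from the tray's -x axis: a cap across the strip's full 30 mm width, 31 mm long along it, level with the strip (0.3 mm proud). Origin at the centre of its top face, 34 mm above the shelf untouched; x points to the tray's centre, y along the strip, z up.
- mark_white1: First white mark, 30 degrees (60 mm of arc) on from the blue one: as the blue mark but 18 mm long along the strip; origin at the centre of its top face.
- mark_white2: Middle white mark, on the tray's -x axis, 30 degrees on; 18 mm long along the strip, full width; origin at the centre of its top face.
- mark_white3: Last white mark, 30 degrees further on; 18 mm long along the strip, full width; origin at the centre of its top face.
- mark_yellow: Yellow mark, the bright end of the strip and the end of the stroke, 60 degrees round on the tray's -y side; 31 mm long along the strip, full width; origin at the centre of its top face. Between the marks the strip is grey.
- die: Neon pink acrylic die, a 20 mm cube, loose in the tray's well; origin at the centre of its underside. Leave it alone.
- pebble: Smooth grey river pebble, 32 mm across and 12 mm high, loose in the tray's well; origin at the centre of its underside. Leave it alone.
- cup: Stainless steel shot-glass dice cup, 48 mm across the rim and 60 mm high, standing on the shelf beside the upstand, at either end; origin at the centre of its underside. Leave it alone.
- knight: Painted lead knight miniature, 27 mm base, 51 mm high, standing on the shelf beside the upstand, at the other end from the cup; origin at the centre of its underside. Leave it alone.

How it is judged:
By the outcome, as a careful person would: the job done as asked, in the order asked, and still so for the second after the job is handed in, while the arm keeps its last pose, push and grip.
It also fails if it takes over 38 s, if anything falls off the work surface, if the arm or the gripper's body presses on something with over 40 N, if the wrist force passes 120 N, or if a joint passes its speed limit or range.

ROBOT

A 6-joint arm with a two-finger parallel gripper is mounted at the origin on the work surface. World frame = base frame: x ahead of the robot, y to its left, z up, the work surface at z = 0. Lengths are in m, angles in rad, forces in N, time in s.
With the tool pointing down it reaches from about 0.275 to 0.825 m from the base axis. Payload 4.9 kg.
Tool frame: the origin (TCP) lies between the finger pads, 19 mm behind the fingertips; this is the grasp point; z points along the fingers, y is the line along which they close (so a half turn about z gives the same grasp; the last joint's range is limited). The gripper opens to 85 mm and grips with 20 to 120 N. Pads are 22 mm wide; open, the fingers measure 114 mm over their backs; the gripper's body (76 mm by 85 mm) begins 54 mm behind the grasp point. The pads swing forward as they close: fully open they stand 13 mm farther back than shut.
Start: joints at [0.984, 0.326, -0.193, 1.052, 0, 1.437], TCP at [0.241, 0.495, 0.25] pointing down, gripper open.
Joint ranges: [-2.65, 2.65], [-0.97, 1.79], [-1.3, 1.35], [-1.93, 2.1], [-1.47, 1.37], [-3.14, 3.14]. Speed limits (rad/s): [2.57, 2.57, 3.14, 3.14, 3.14, 3.14].

INTERFACE

Orientations are given as a rotation vector (axis times angle).
In Python, from cell import * gives the robot as it stands. Calls block until the motion is done:
- movep(position, orientation): joint-space move of the TCP to a pose.
- move_l(position, velocity=0.15, rot=None, until_force=None): straight line of the TCP; rot=None keeps the orientation; velocity is the mean speed in m/s. With until_force (N) it stops when the force on the tool has changed by that much, and returns True; else False.
- set_joints(angles): joint-space move.
- let_go() and grab(newtons=None): open the fingers fully, or close them until they stop; newtons is the grip in N (None keeps the last).
- sleep(seconds).
- ik(position, orientation): joint angles nearest the present ones, or None.
- get_state(): the state.
- grab_frame(name): name is "side" or "top" or "wrist"; returns a dict with "img" (420x560x3 uint8, red, green, blue), "fx", "fy", "cx", "cy" (pixels), "k1" (the pictures are not rectified: a ray, as slopes to the right and down, at radius r is drawn at 1 + k1 r^2 times it, then the intrinsics apply), "cam_to_world" (4x4, takes a point from camera to world coordinates); the wrist camera has in their place "T_tool_cam" (4x4, takes a point from camera to tool coordinates, whose origin is the TCP and whose axes are the flange's). Camera axes: x right, y down, z forward; pixel columns grow to the right and rows downward; lengths in m; the calibration is good to about 2 mm. A picture is of the moment at which its call begins: read the wrist's pose just before it. There is no depth.
A pose or a line that the arm cannot do raises MotionError and nothing moves.
- sign_off(): hands the job in; it is judged then, once.
Trained networks look in the newest picture that a camera, given by its name, has taken for a name from the list of things; names that differ only in an ending like _2 or _b are one class to them, and where a whole thing is asked for, a point or a joint stands for the part that bears it (a point fixed in the world has none). Each returns a list of dicts, best first, with "score" (0 to 1); they miss things now and then, are a little off and sometimes report something else, mostly with a low value. They report only what shows in the picture. A call takes as long as a camera call.
- spot_in(camera, name): "centre" ([column, row] in pixels, amid what is visible of it).
- silhouettes(camera, name): "mask" (420x560 bool, what is visible of it) and "centre" ([column, row] in pixels, amid what is visible of it).
- tip_of(camera, name): "centre" ([column, row] in pixels: a listed point, or the origin of a listed thing).
The state is a dict: "clock": time; "q": joint angles; "joint_velocities": joint speeds; "tau": joint torques, N m; "position": TCP position; "eef_rot": TCP orientation; "contact_force": force on the tool from outside, world axes, zero at the start; "wrist_torque": the same for the moment, N m; "finger_gap": opening from 0.0 (shut) to 1.0 (fully open); "grasp_force": force on a finger pad.
Only numpy, scipy, OpenCV 4.12 (cv2) and the standard library are available. Lean on these libraries where they do the work, as an engineer would, in place of code of your own. Each camera call takes 0.05 s, during which the arm holds its last target. There are 200 camera calls.

## Working session

There is one attempt and no reset: what is moved stays moved. The work goes in short steps, each a Python script; the robot and the scene stay as the last script left them, time stands still between calls to the robot, and variables do not carry over. Pictures are saved under pics/ and viewed, at most 10 in all, crops included, and the job is handed in when it is done.

```bash
mkdir -p pics; ls; python3 - <<'E'
from cell import *
import cv2,numpy as np
s=get_state();print(s['clock'],s['position'],s['eef_rot'],s['contact_force'],s['finger_gap'])
for c in ['top','side']:
    f=grab_frame(c);cv2.imwrite(f'pics/{c}1.png',f['img'][:,:,::-1])
    print(c,[f[k] for k in('fx','fy','cx','cy','k1')],np.round(f['cam_to_world'],4).tolist())
    for n in ['tray','strip_centre','mark_blue','mark_white1','mark_white2','mark_white3','mark_yellow','cup','knight']:
        print(n,[(np.round(d['centre'],1).tolist(),round(d['score'],2)) for d in tip_of(c,n)[:4]])
E
```

```text
pics
0.0 [0.24029618 0.49411953 0.24920217] [-7.05128721e-01 -3.06080274e+00  2.54841891e-03] [ 0.24450558 -0.64651949 -0.3954333 ] 1.0017685921545665
top [529.4254487180777, 529.4254487180777, 281.01402682411447, 197.96240129868283, -0.12406743633414288] [[0.0119, -0.9786, 0.2056, 0.4038], [-0.9999, -0.0129, -0.0036, 0.0611], [0.0062, -0.2055, -0.9786, 1.2158], [0.0, 0.0, 0.0, 1.0]]
tray [([325.7, 239.3], 0.74), ([364.2, 271.7], 0.72), ([376.0, 248.3], 0.57), ([326.6, 236.0], 0.15)]
strip_centre [([327.6, 238.3], 0.95)]
mark_blue []
mark_white1 [([339.6, 286.2], 0.61), ([376.8, 251.9], 0.53), ([362.5, 273.8], 0.52)]
mark_white2 [([339.6, 286.2], 0.61), ([376.8, 251.9], 0.53), ([362.5, 273.8], 0.52)]
mark_white3 [([339.6, 286.2], 0.61), ([376.8, 251.9], 0.53), ([362.5, 273.8], 0.52)]
mark_yellow [([372.7, 224.7], 0.51)]
cup []
knight [([374.9, 247.7], 0.71), ([346.5, 164.0], 0.7), ([374.5, 224.3], 0.26)]
side [438.90341818065934, 438.90341818065934, 284.5012915298819, 211.42562964958336, -0.014052006567054276] [[0.7697, -0.389, 0.5063, 0.1268], [-0.6384, -0.4633, 0.6146, -0.5926], [-0.0045, -0.7963, -0.6049, 0.6783], [0.0, 0.0, 0.0, 1.0]]
tray [([282.9, 264.0], 0.67)]
strip_centre [([282.6, 253.0], 0.56)]
mark_blue [([355.7, 244.4], 0.53), ([232.3, 269.4], 0.49)]
mark_white1 [([356.6, 242.1], 0.74), ([247.5, 285.8], 0.54), ([278.5, 296.9], 0.54), ([305.6, 287.7], 0.45)]
mark_white2 [([356.6, 242.1], 0.74), ([247.5, 285.8], 0.54), ([278.5, 296.9], 0.54), ([305.6, 287.7], 0.45)]
mark_white3 [([356.6, 242.1], 0.74), ([247.5, 285.8], 0.54), ([278.5, 296.9], 0.54), ([305.6, 287.7], 0.45)]
mark_yellow [([328.5, 273.8], 0.73)]
cup [([216.1, 233.5], 0.9)]
knight [([354.5, 243.3], 0.55)]
```

```bash
python3 - <<'E'
import cv2
for c,(a,b,d,e) in {'top':(110,330,230,430),'side':(170,340,180,400)}.items():
    i=cv2.imread(f'pics/{c}1.png')[a:b,d:e]; cv2.imwrite(f'pics/{c}1c.png',cv2.resize(i,None,fx=2.5,fy=2.5,interpolation=2))
E
```

```text
(no output)
```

View pics/top1c.png

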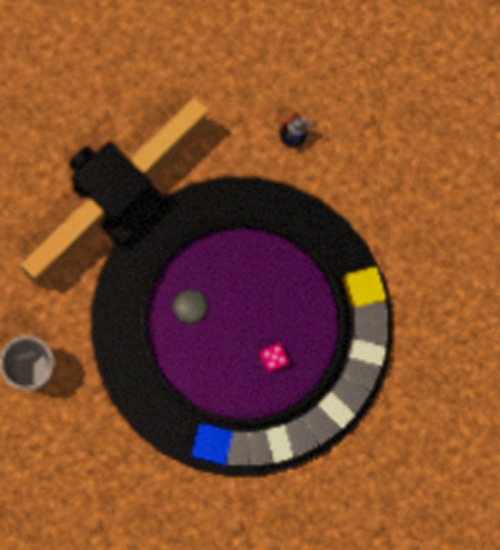

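View pics/side1c.png

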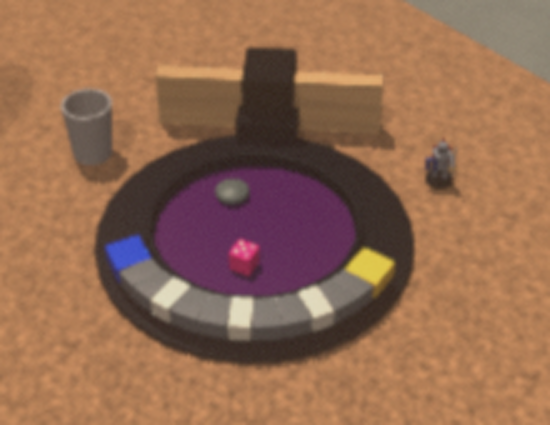

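```bash
cat > h.py <<'E'
import numpy as np,cv2
from scipy.optimize import least_squares
def centroid(img,col,roi):
    h=cv2.cvtColor(img,cv2.COLOR_RGB2HSV).astype(int);H,S,V=h[...,0],h[...,1],h[...,2]
    m={'blue':(abs(H-115)<12)&(S>150)&(V>90),'yellow':(abs(H-27)<5)&(S>180)&(V>120),'white':(S<70)&(V>130)}[col]
    a,b,c,d=roi;z=np.zeros(m.shape,np.uint8);z[a:b,c:d]=m[a:b,c:d]
    n,_,st,ce=cv2.connectedComponentsWithStats(z)
    return [(ce[i],st[i,4]) for i in range(1,n) if st[i,4]>25]
def proj(f,P,T=None):
    T=f['cam_to_world'] if T is None else T
    p=(np.atleast_2d(P)-T[:3,3])@T[:3,:3]; u=p[:,:2]/p[:,2:]
    u=u*(1+f['k1']*(u**2).sum(1,keepdims=True))
    return u*[f['fx'],f['fy']]+[f['cx'],f['cy']]
def arc(c,th,deg,r=.115,z=.034):
    # deg: 60 blue .. -60 yellow, about tray -x axis; blue on +y side
    a=th+np.pi-np.radians(np.asarray(deg,float)); 
    return np.c_[c[0]+r*np.cos(a),c[1]+r*np.sin(a),np.full(a.shape,z)]
E
python3 - <<'E'
from cell import *
from h import *
F={c:grab_frame(c) for c in('top','side')}
R={'top':(110,330,230,430),'side':(170,340,180,400)}
for c in F:
    for k in('blue','white','yellow'): print(c,k,[(np.round(p,1).tolist(),int(a)) for p,a in centroid(F[c]['img'],k,R[c])])
E
```

```text
top blue [([314.4, 287.1], 200)]
top white [([376.7, 250.5], 109), ([246.7, 257.6], 65), ([364.2, 273.5], 112), ([341.4, 286.9], 119)]
top yellow [([375.9, 224.2], 177)]
side blue [([230.5, 270.5], 131)]
side white [([380.2, 180.4], 947), ([262.3, 290.3], 723), ([306.5, 290.1], 164)]
side yellow []
```

```bash
python3 - <<'E'
from cell import *
from h import *
F={c:grab_frame(c) for c in('top','side')}
o={'top':np.array([[314.4,287.1],[341.4,286.9],[364.2,273.5],[376.7,250.5],[375.9,224.2]]),
'side':np.array([[230.5,270.5],[248,288],[276,296.5],[306,289.5],[328.4,275.5]])}
D=[60,30,0,-30,-60]
for cs in (['top'],['side'],['top','side']):
    g=lambda x:np.concatenate([(proj(F[c],arc(x[:2],x[2],D))-o[c]).ravel() for c in cs])
    r=min((least_squares(g,[.35,0,t]) for t in(-1.5,0,1.5,3)),key=lambda r:r.cost);print(cs,r.x,np.round(r.fun,1))
x=r.x
print(arc(x,x[2],D))
f=F['top'];T=f['cam_to_world']
from h import *
s=get_state()
from scipy.spatial.transform import Rotation as Ro
print(Ro.from_rotvec(s['eef_rot']).as_matrix().round(3))
for d in D:
    p=arc(x,x[2],[d])[0]; t=x[2]+np.pi-np.radians(d)
    for fl in (0,1):
        zy=np.array([-np.sin(t),np.cos(t),0])*(1-2*fl); z=np.array([0,0,-1.]);X=np.cross(zy,z)
        q=ik(p+[0,0,.08],Ro.from_matrix(np.c_[X,zy,z]).as_rotvec()); print(d,fl,None if q is None else np.round(q,2))
E
```

```text
['top'] [ 0.56302995 -0.0485076   0.79491244] [ 0.1 -0.1 -0.1  0.1 -0.1 -0.   0.  -0.1 -0.   0.1]
['side'] [ 0.56234384 -0.05090548  0.80819034] [ 0.1  0.9  0.1 -0.5  0.4 -1.6  0.3  0.9 -0.8  0.5]
['top', 'side'] [ 0.5630194  -0.04968344  0.80004197] [ 0.9  0.   0.7  0.   0.6 -0.2  0.6 -0.3  0.4 -0.2 -0.2  0.1 -0.4 -1.2
 -0.2 -2.2 -0.3  0.6 -1.2  0.3]
[[ 0.451514   -0.02154904  0.034     ]
 [ 0.45238569 -0.08107103  0.034     ]
 [ 0.48290159 -0.13218275  0.034     ]
 [ 0.534885   -0.16118884  0.034     ]
 [ 0.594407   -0.16031715  0.034     ]]
[[-0.899  0.437  0.   ]
 [ 0.437  0.899  0.   ]
 [-0.     0.    -1.   ]]
60 0 [-0.21  0.3  -0.63  0.64 -0.   -3.11]
60 1 [-0.21  0.3  -0.63  0.64  0.    0.04]
30 0 [-0.34  0.31 -0.61  0.65  0.    2.53]
30 1 [-0.34  0.31 -0.61  0.65  0.   -0.61]
0 0 [-0.41  0.38 -0.51  0.69  0.    1.93]
0 1 [-0.41  0.38 -0.51  0.69  0.   -1.21]
-30 0 [-0.42  0.47 -0.36  0.75  0.    1.39]
-30 1 [-0.42  0.47 -0.36  0.75  0.   -1.75]
-60 0 [-0.38  0.56 -0.19  0.82  0.    0.91]
-60 1 [-0.38  0.56 -0.19  0.82 -0.   -2.23]
```

```bash
cat >> h.py <<'E'
from scipy.spatial.transform import Rotation as Ro
def rot(th,d):
    t=th+np.pi-np.radians(d); y=-np.array([-np.sin(t),np.cos(t),0]); z=np.array([0,0,-1.])
    return Ro.from_matrix(np.c_[np.cross(y,z),y,z]).as_rotvec()
E
python3 - <<'E'
from cell import *
from h import *
x=[.563,-.0490,.797]
grab(20)
p=arc(x,x[2],[40])[0]; p[2]=.2
movep(p,rot(x[2],40)); sleep(.3)
s=get_state();print(s['clock'],p,s['position'],s['contact_force'],s['finger_gap'])
f=grab_frame('wrist');cv2.imwrite('pics/w1.png',f['img'][:,:,::-1]);print(f['T_tool_cam'].round(4).tolist(),f['fx'],f['k1'])
M=np.eye(4);M[:3,:3]=Ro.from_rotvec(s['eef_rot']).as_matrix();M[:3,3]=s['position'];T=M@f['T_tool_cam']
for d in(60,30,0,-30,-60):print(d,proj(f,arc(x,x[2],[d]),T).round(1), spot_in('wrist','mark_blue')[:1] if d==60 else '')
i=f['img'].copy()
for r in(.1,.115,.13):
    for u in proj(f,arc(x,x[2],np.arange(-68,69,4),r),T): cv2.circle(i,tuple(int(round(v)) for v in u),2,(255,0,0),-1) if abs(u).max()<2000 else 0
cv2.imwrite('pics/w1o.png',i[:,:,::-1])
E
```

```text
4.4 [ 0.4485616  -0.06035134  0.2       ] [ 0.44864811 -0.06000154  0.20001581] [-0.29767806 -0.61800183  0.58364373] -0.004863640151524536
[[-0.0012, -0.9608, -0.2771, 0.0697], [1.0, -0.0013, 0.0004, -0.0008], [-0.0007, -0.2771, 0.9608, -0.1238], [0.0, 0.0, 0.0, 1.0]] 340.678580051483 -0.035389465606232455
60 [[322.3 199.3]] [{'centre': [324.1, 196.5], 'score': 0.92}]
30 [[254.8 193.6]] 
0 [[195.3 220.9]] 
-30 [[162.7 270.1]] 
-60 [[163.4 324.3]]
```

View pics/w1o.png

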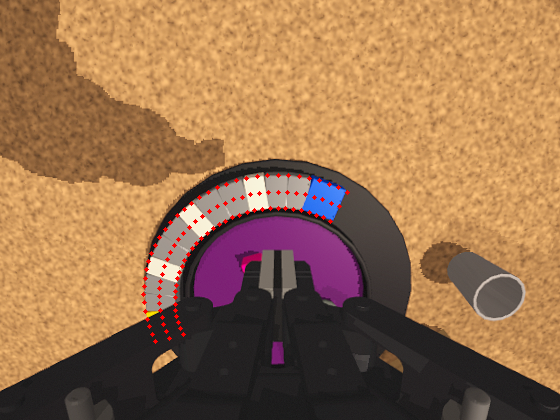

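```bash
python3 - <<'E'
from cell import *
from h import *
s=get_state();f=grab_frame('wrist')
M=np.eye(4);M[:3,:3]=Ro.from_rotvec(s['eef_rot']).as_matrix();M[:3,3]=s['position'];T=M@f['T_tool_cam']
b=centroid(f['img'],'blue',(150,350,100,400));w=centroid(f['img'],'white',(165,300,130,290));print(b,w)
b=[max(b,key=lambda t:t[1])[0]]; w=sorted([c for c,a in w if a>150],key=lambda c:-c[0])[:3]
o=np.array(b+w)
g=lambda x:(proj(f,arc(x,x[2],[60,30,0,-30]),T)-o).ravel()
r=least_squares(g,[.563,-.049,.797]);print(r.x,r.fun.round(2))
print('tip px',proj(f,(M@[0,0,.019,1])[:3],T))
E
```

```text
[(array([323.68573731, 197.79532635]), np.int32(1241))] [(array([208.55157385, 225.70266344]), np.int32(6195)), (array([284.81481481, 290.37037037]), np.int32(27))]Traceback (most recent call last):
  File "<stdin>", line 9, in <module>
    return func(*args, **kwargs)
    vector_fun = VectorFunction(
        fun_wrapped,
    ...<6 lines>...
        workers=workers
    )
    self._update_fun()
    ~~~~~~~~~~~~~~~~^^
    self.f = self.fun_wrapped(xp_copy(self.x))
             ~~~~~~~~~~~~~~~~^^^^^^^^^^^^^^^^^
    return np.atleast_1d(self.fun(x))
                         ~~~~~~~~^^^
    return self.f(x, *self.args, **self.kwargs)
           ~~~~~~^^^^^^^^^^^^^^^^^^^^^^^^^^^^^^
  File "<stdin>", line 8, in <lambda>
ValueError: operands could not be broadcast together with shapes (4,2) (2,2)
```

```bash
sed -i 's/(S<70)&(V>130)/(S<70)\&(V>WV)/; 1a WV=205' h.py; python3 - <<'E'
from cell import *
from h import *
s=get_state();f=grab_frame('wrist')
M=np.eye(4);M[:3,:3]=Ro.from_rotvec(s['eef_rot']).as_matrix();M[:3,3]=s['position'];T=M@f['T_tool_cam']
b=centroid(f['img'],'blue',(150,350,100,400));w=centroid(f['img'],'white',(165,300,130,290));print(w)
b=[max(b,key=lambda t:t[1])[0]]; w=sorted([c for c,a in w if a>150],key=lambda c:-c[0])[:3]
o=np.array(b+w)
g=lambda x:(proj(f,arc(x,x[2],[60,30,0,-30]),T)-o).ravel()
r=least_squares(g,[.563,-.049,.797]);print(r.x,r.fun.round(2))
print('tip px',proj(f,(M@[0,0,.019,1])[:3],T))
E
```

```text
[(array([256.09580838, 193.11976048]), np.int32(668)), (array([196.35794543, 220.27447833]), np.int32(623)), (array([163.58444023, 269.34155598]), np.int32(527))]
[ 0.56199764 -0.04812338  0.79822431] [-0.21  0.42 -0.11 -0.43  0.06 -0.15  0.28  0.13]
tip px [[278.93028748 266.6162541 ]]
```

```bash
cat >> h.py <<'E'
X=[.5625,-.0483,.7965]
def goal(d,z): p=arc(X,X[2],[d])[0]; p[2]=z; return p,rot(X[2],d)
def fz(gs,slp,n=10,dt=.01):
    v=[]
    for _ in range(n): v.append(gs()['contact_force']); slp(dt)
    return np.mean(v,0),np.std(v,0)
E
python3 - <<'E'
from cell import *
from h import *
p,r=goal(60,.085); movep(p,r)
p[2]=.058; move_l(p,.06); sleep(.3)
b,sd=fz(get_state,sleep,20);print('base',b,sd,get_state()['clock'])
z=.0555
while z>.0485:
    p[2]=z; move_l(p,.02); sleep(.05); m,_=fz(get_state,sleep); print(round(z,4),get_state()['position'].round(4),(m-b).round(2))
    if (m-b)[2]>1.2: break
    z-=.0007
np.save('base.npy',b);print(get_state()['clock'])
E
```

```text
base [-0.22756668  0.14830578  0.0245546 ] [0.5051103  0.47588177 0.43059132] 6.225
0.0555 [ 0.451  -0.0198  0.0554] [ 0.24 -0.04 -0.07]
0.0548 [ 0.4511 -0.0198  0.0548] [ 0.23 -0.03 -0.19]
0.0541 [ 0.4511 -0.0198  0.0541] [ 0.43 -0.04 -0.15]
0.0534 [ 0.4511 -0.0198  0.0534] [-0.04 -0.13  0.13]
0.0527 [ 0.4512 -0.0198  0.0527] [ 0.42 -0.37  0.32]
0.052 [ 0.4512 -0.0198  0.052 ] [ 0.44 -0.43  0.46]
0.0513 [ 0.4512 -0.0198  0.0513] [ 0.8  -0.2   1.32]
8.9333
```

```bash
python3 - <<'E'
from cell import *
from h import *
b=np.load('base.npy'); z=.0510
for k,d in enumerate(np.arange(60,-60.1,-5)):
    p,r=goal(d,z); move_l(p,.04,rot=r)
    m,_=fz(get_state,sleep,8); F=(m-b)[2]
    if k%3==0: print(d,round(z,4),get_state()['position'].round(4),p.round(4),(m-b).round(2))
    z=float(np.clip(z+np.clip(.2*(F-1.5)/500,-.0003,.0003),.0502,.0518))
sleep(.2);m,_=fz(get_state,sleep,20);print((m-b).round(2),get_state()['clock'])
f=grab_frame('side');cv2.imwrite('pics/s2.png',cv2.resize(f['img'][150:340,180:420,::-1],None,fx=3,fy=3))
E
```

```text
60.0 0.051 [ 0.4512 -0.0198  0.051 ] [ 0.4511 -0.0198  0.051 ] [ 0.88 -0.27  1.48]
45.0 0.0511 [ 0.4476 -0.0496  0.0511] [ 0.4475 -0.0496  0.0511] [ 0.1  -0.9   1.15]
30.0 0.0506 [ 0.4519 -0.0794  0.0507] [ 0.4518 -0.0793  0.0506] [ 0.14 -1.08  1.56]
15.0 0.0504 [ 0.4636 -0.107   0.0505] [ 0.4636 -0.1069  0.0504] [ 0.31 -0.79  1.58]
0.0 0.0504 [ 0.4822 -0.1306  0.0505] [ 0.4821 -0.1305  0.0504] [ 0.55 -0.99  1.74]
-15.0 0.0504 [ 0.5062 -0.1486  0.0505] [ 0.5061 -0.1485  0.0504] [ 0.85 -0.64  1.37]
-30.0 0.0505 [ 0.5341 -0.1598  0.0506] [ 0.534  -0.1597  0.0505] [ 1.05 -0.37  1.35]
-45.0 0.0504 [ 0.5639 -0.1633  0.0505] [ 0.5638 -0.1633  0.0504] [ 0.92 -0.17  1.51]
-60.0 0.0505 [ 0.5936 -0.159   0.0505] [ 0.5935 -0.159   0.0505] [0.93 0.5  1.69]
[1.13 0.37 1.56] 20.8167
```

View pics/s2.png

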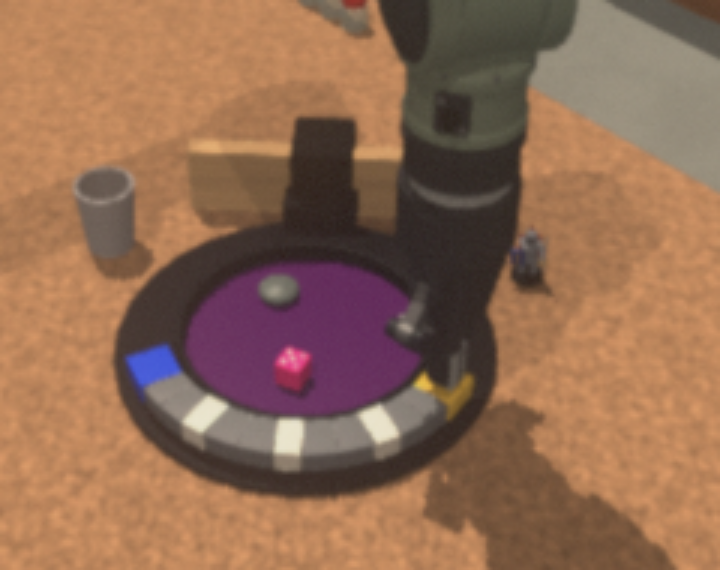

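The picture shows the fingertips on the yellow mark (about crop 450,385). The die, pebble, cup and knight are where they were, and the contact force is about 1.6 N.

```bash
python3 -c "
from cell import *
print(sign_off())"
```

```text
the job is handed in; nothing more can be done
None
```

The job is handed in: the fingertips slid from the blue mark over the three white marks in steady light contact (about 1.2–1.7 N at the points I printed) and are still resting on the yellow mark at about 1.6 N, finishing at about 21 s with the die, pebble, cup and knight untouched.

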